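# Find and set the proud pad of a screen support bed

### The arm

A 6-joint arm with a two-finger parallel gripper is mounted at the origin on the work surface. World frame = base frame: x ahead of the robot, y to its left, z up, the work surface at z = 0. Lengths are in m, angles in rad, forces in N, time in s.
With the tool pointing down it reaches from about 0.35 to 0.975 m from the base axis. Payload 4.9 kg.
Tool frame: the origin (TCP) lies at the very end of the fingers, on their centre line; the grasp point (between the pads) lies 19 mm behind it; x points along the fingers, z is the direction in which the jaws open and shut, and the axes are right-handed (so a half turn about x gives the same grasp; the last joint's range is limited). The gripper opens to 85 mm and grips with 20 to 120 N. Pads are 22 mm wide; open, the fingers measure 114 mm over their backs; the gripper's body (76 mm by 85 mm) begins 54 mm behind the grasp point. The pads swing forward as they close: fully open they stand 13 mm farther back than shut.
Start: joints at [-1.378, 0.053, 1.613, -0, 1.476, -0.119], TCP at [0.192, -0.595, 0.231] pointing down, gripper open.
Joint ranges: [-3.01, 3.01], [-1.01, 2.22], [0.06, 2.58], [-1.02, 4.17], [0.09, 2.62], [-3.14, 3.14]. Speed limits (rad/s): [2.57, 2.57, 3.14, 3.14, 3.14, 3.14].

### API

Orientations are given as a unit quaternion [w, x, y, z].
In Python, from plant import manip, viewer gives the robot as it stands.
- The arm moves only by the shell command python3 -m inch 'ROWS'. ROWS is JSON, a list of rows, each an object with "fingers": the opening, from -1 (shut) to 1 (fully open), so that 0 is half open; "delta_pos": the shift along the tool's x, y, z in cm, a list of three; "twist": the turn, a rotation vector about the tool's x, y, z in degrees, a list of three. A call has 1 to 5 rows; each row shifts and turns the commanded pose from where the row before left it, along the tool's axes as they then stand; what a row does not reach is not made up. A row lasts 1/8 s, in which the tool goes at most 62.5 mm and 10.7 degrees, less where a joint would pass 70% of its speed; a pose out of reach is approached as far as the arm can. A call is refused whole if a number of a shift passes 6.25 or a number of a turn 10.7, either way. A call with a gripper value outside its range is refused whole. The fingers move at their own pace and stop on an object; the grip force is fixed at half the most. Time passes only in rows, so rows that do not move let the fingers close. It gives the time, the measured TCP pose, the force and the opening at its end, in the units of the state.
- manip.state(): the state, without advancing time (a new reading comes with each control period).
- viewer.grab_frame(name): name is "scene" or "top" or "wrist"; returns a dict with "pixels" (400x640x3 uint8, blue, green, red), "range_z" (400x640 float32, m along the optical axis (not along the pixel's ray), 0 where there is no reading), "K" (3x3 intrinsics, pixels), "pose" (4x4, takes a point from camera to world coordinates). Camera axes: x right, y down, z forward; pixel columns grow to the right and rows downward; lengths in m; the calibration is good to about 2 mm. A picture is of the moment at which its call begins.
- manip.job_done(): hands the job in, once; it reports no verdict.
The state is a dict: "time": time; "joint_pos": joint angles; "joint_vel": joint speeds; "joint_efforts": joint torques, N m; "tool_pos": TCP position; "tool_rot": TCP orientation; "contact_force": force on the tool from outside, world axes, zero at the start; "ft_torque": the same for the moment, N m; "gripper_width": opening from 0.0 (shut) to 1.0 (fully open).
Only numpy, scipy, OpenCV 4.12 (cv2) and the standard library are available. Lean on these libraries where they do the work, as an engineer would, in place of code of your own. Each camera call takes 0.05 s, during which the arm holds its last target.

### The job

One of the four blue pads of the screen support bed stands proud. Take the red spring-nosed probe from its rest and touch each pad lightly with its nose, without moving the pads, starting at the yellow-edged corner and going clockwise seen from above, to find the high one; then press that pad down with the probe until it is level with the others. Hang the probe back in its fork and let go, keep your fingers off the pads and leave everything else on the bench alone.

Things in the scene. Friction and masses are not known exactly. Their poses are not given: they have to be found in the camera images.
- probe_grip (a point): Spring-nosed probe (loose, 0.2 kg), upright. Red square handle 30 x 30 x 70 mm tall; this point is its centre, x and y square to its sides, z up. Below it a black collar 42 mm across, 6 thick, underside 41 mm below this point; a steel sleeve 18 mm across, down to 100 mm below; a brass nose 12 mm across, its flat end 121 mm below when not pressed.
- probe_tip (a point): Centre of the flat end of the probe's brass nose, 121 mm below probe_grip when the nose is fully out; z up the probe.
- nose (a joint): How far the sprung nose is pushed into the sleeve, m: 0 = fully out, 0.010 = bottomed. It starts to give at 1.5 N and takes 4 N at 10 mm (250 N/m); once bottomed the probe is solid, its end 111 mm below probe_grip.
- rest_home (a point): Middle of the slot of the probe's rest, at the prongs' top face; x along the slot, z up. The probe hangs here by its collar, sleeve in the slot, probe_grip 41 mm straight above this point. It lifts out straight up and goes back straight down.
- rest: The probe's rest, fixed: a grey fork whose top is 100 mm above the table, on a dark foot 100 x 100 x 10 mm; origin under the foot's centre, straight below rest_home. Slot 26 mm wide along its x, open towards -x, closed 22 mm beyond rest_home; prongs 26 mm wide each, 78 mm over all.
- bed: The support bed, fixed: square aluminium block 190 x 190 mm, top 40 mm above the table, a round blue pad 44 mm across near each corner (58 mm from both centre lines), the corner at its +x +y edged in yellow. Origin at the centre of its underside, z up.
- corner1 (a point): Centre of the face of the pad at the yellow-edged corner, at the height of a level pad's face: 46 mm above the table, 6 mm above the bed. z up.
- corner2 (a point): The same for the pad next clockwise, seen from above, after the yellow-edged corner.
- corner3 (a point): The same for the pad diagonally opposite the yellow-edged corner.
- corner4 (a point): The same for the last pad clockwise, seen from above.
- pad_a (a joint): Height of one pad, m: 0 = level, positive = proud, lowest -0.006. At the start one pad, anywhere, is 5 to 8 mm proud, the others within 0.4 mm of level. Which corner this pad sits at changes from run to run and is not told: only touching tells. It stays put under 8 N, sinks under more than about 11 N for as long as it is pushed, and stays where it is left.
- pad_b (a joint): Height of one pad, m: 0 = level, positive = proud, lowest -0.006. At the start one pad, anywhere, is 5 to 8 mm proud, the others within 0.4 mm of level. Which corner this pad sits at changes from run to run and is not told: only touching tells. It stays put under 8 N, sinks under more than about 11 N for as long as it is pushed, and stays where it is left.
- pad_c (a joint): Height of one pad, m: 0 = level, positive = proud, lowest -0.006. At the start one pad, anywhere, is 5 to 8 mm proud, the others within 0.4 mm of level. Which corner this pad sits at changes from run to run and is not told: only touching tells. It stays put under 8 N, sinks under more than about 11 N for as long as it is pushed, and stays where it is left.
- pad_d (a joint): Height of one pad, m: 0 = level, positive = proud, lowest -0.006. At the start one pad, anywhere, is 5 to 8 mm proud, the others within 0.4 mm of level. Which corner this pad sits at changes from run to run and is not told: only touching tells. It stays put under 8 N, sinks under more than about 11 N for as long as it is pushed, and stays where it is left.
- dark_device: Bystander, near the robot: dark glass-fronted handheld device, slab 76 x 160 x 10 mm; origin at the centre of its underside. Not to be disturbed.
- mint_panel: Bystander, beyond the bed: mint-green screen panel, 78 x 165 x 7 mm; origin at the centre of its underside. Not to be disturbed.
- driver: Bystander, beyond the rest: orange-handled screwdriver, 190 mm; origin at the centre of its underside. Not to be disturbed.
- brush: Bystander, near the robot, right: white-handled cleaning brush, 170 mm; origin at the centre of its underside. Not to be disturbed.
- mid_frame: Bystander, left: open black device frame, 160 x 78 x 8 mm; origin at the centre of its underside. Not to be disturbed.
- parts_tray: Bystander, far left: green divided parts tray, 140 x 100 x 28 mm; origin at the centre of its underside. Not to be disturbed.
- cleaner: Bystander, left, near the robot: white cleaner bottle with blue cap, 130 mm tall; origin at the centre of its underside. Not to be disturbed.

How it is judged:
By the outcome, as a careful person would: the job done as asked, in the order asked, and still so for the second after the job is handed in, with the robot touching nothing.
It also fails if it takes over 72 s, if anything falls off the work surface, if the arm or the gripper's body presses on something with over 40 N, if the wrist force passes 120 N, or if a joint passes its speed limit or range.

## Working session

There is one attempt and no reset: what is moved stays moved. The work goes in short steps, Python scripts to look and compute and a shell command to move; the robot and the scene stay as the last step left them, time stands still between calls to the robot, and variables do not carry over. Pictures are saved under pics/ and viewed, and the job is handed in when it is done.

```bash
ls; mkdir -p pics
python3 - <<'E'
from plant import manip, viewer
import cv2,numpy as np
print(manip.state())
for n in ("scene","top","wrist"):
    f=viewer.grab_frame(n); cv2.imwrite(f"pics/{n}0.png",f["pixels"]); np.savez(f"/tmp/{n}0.npz",**f)
    print(n,f["K"].round(1).tolist(),f["pose"].round(4).tolist())
E
```

```text
pics
{'time': 0.0, 'joint_pos': array([-1.37805118e+00,  5.33771754e-02,  1.61429313e+00, -3.16519473e-06,
        1.47601447e+00, -1.18971188e-01]), 'joint_vel': array([ 0.00020233,  0.00045037,  0.00069441,  0.00075605, -0.00037825,
        0.00019943]), 'joint_efforts': array([-5.41773752e-04, -3.93679869e+01, -3.70176566e+01, -1.12606640e-04,
        7.24849873e-03,  3.41394966e-06]), 'tool_pos': array([ 0.19157868, -0.59425526,  0.23005095]), 'tool_rot': array([ 0.57101033,  0.41682764,  0.57209577, -0.4158225 ]), 'contact_force': array([-0.40405594, -0.35778338,  0.51994958]), 'ft_torque': array([-0.00062763, -0.01584875,  0.00773025]), 'gripper_width': 0.998904706812792}
scene [[407.8, 0.0, 316.3], [0.0, 407.8, 202.6], [0.0, 0.0, 1.0]] [[-0.4478, 0.7523, -0.4833, 1.0585], [0.8941, 0.3756, -0.244, 0.2648], [-0.002, -0.5414, -0.8408, 0.9731], [0.0, 0.0, 0.0, 1.0]]
top [[374.3, 0.0, 323.0], [0.0, 374.3, 198.8], [0.0, 0.0, 1.0]] [[-0.0282, -0.9803, 0.1953, 0.4096], [-0.9992, 0.0219, -0.0345, 0.0379], [0.0295, -0.1961, -0.9801, 0.9959], [0.0, 0.0, 0.0, 1.0]]
wrist [[328.2, 0.0, 317.3], [0.0, 328.2, 203.1], [0.0, 0.0, 1.0]] [[0.307, -0.9096, -0.2799, 0.263], [-0.9517, -0.2937, -0.0896, -0.572], [-0.0008, 0.2939, -0.9558, 0.3725], [0.0, 0.0, 0.0, 1.0]]
```

View pics/scene0.png

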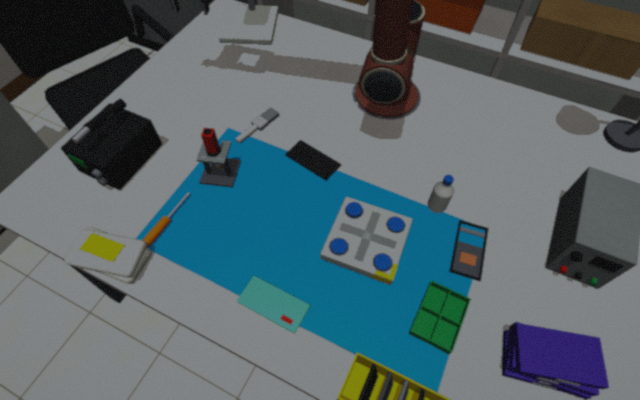

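View pics/top0.png

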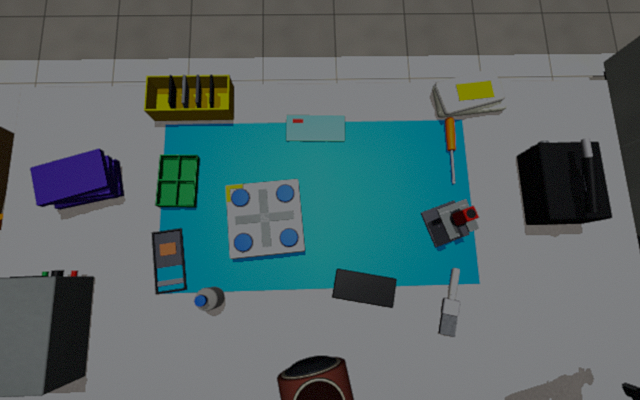

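View pics/wrist0.png

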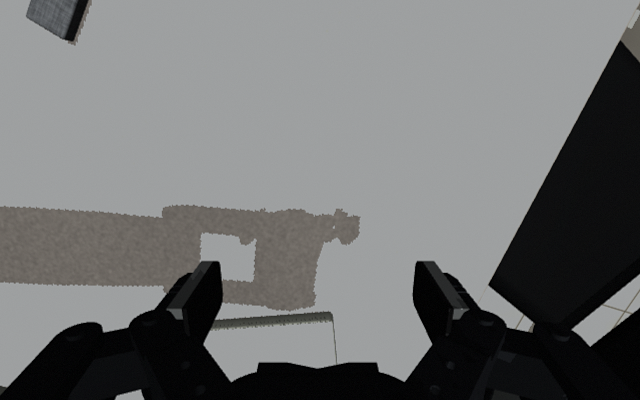

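The views show the red probe in its grey fork (top ~463,215; scene ~210,140). The bed is at top ~264,217, with its yellow corner upper-left. Next I'll measure both from masks.

```bash
cat > h.py <<'E'
import numpy as np,cv2
def ray(f,uv,z):
    uv=np.atleast_2d(uv).astype(float); K=f["K"];P=f["pose"]
    d=np.c_[(uv-[K[0,2],K[1,2]])/[K[0,0],K[1,1]],np.ones(len(uv))]@P[:3,:3].T
    o=P[:3,3]; return o+d*((z-o[2])/d[:,2])[:,None]
def cloud(f):
    v,u=np.indices(f["range_z"].shape); z=f["range_z"].astype(float);K=f["K"];P=f["pose"]
    p=np.stack([(u-K[0,2])/K[0,0]*z,(v-K[1,2])/K[1,1]*z,z],-1)
    return p@P[:3,:3].T+P[:3,3]
def comps(m,amin=15):
    n,l,s,c=cv2.connectedComponentsWithStats(m.astype(np.uint8))
    return [(c[i],s[i],l==i) for i in range(1,n) if s[i,4]>=amin]
E
python3 - <<'E'
from h import *
for n in("top","scene"):
    f=dict(np.load(f"/tmp/{n}0.npz")); im=f["pixels"]; hsv=cv2.cvtColor(im,cv2.COLOR_BGR2HSV); C=cloud(f)
    H,S,V=[hsv[...,i].astype(int) for i in range(3)]
    print(n)
    for c,s,m in comps((abs(H-110)<8)&(S>150)&(V>90),30):
        X=C[m]; 
        if s[4]<2000: print(" blue",c.round(1),s[4],ray(f,c,.046)[0].round(4),np.median(X,0).round(4))
    for c,s,m in comps(((H<6)|(H>174))&(S>150)&(V>60),20):
        X=C[m]; print(" red",c.round(1),s,np.median(X,0).round(4),X[:,2].max().round(3), "top",X[X[:,2]>np.percentile(X[:,2],60)].mean(0).round(4))
    for c,s,m in comps((abs(H-28)<6)&(S>120)&(V>90),20): print(" yel",c.round(1),s[4],np.median(C[m],0).round(4))
    # bed and fork top by height
    for lo,hi in((.034,.043),(.094,.106),(.165,.185)):
        m=(C[...,2]>lo)&(C[...,2]<hi)&(f["range_z"]>0)
        for c,s,mm in comps(m,25):
            X=C[mm]; 
            if X[0,0]>.3: 
              print(" h",lo,c.round(0),s[4],X.mean(0).round(4),[np.round(v,4) for v in cv2.minAreaRect(X[:,:2].astype(np.float32)*1000)])
for n,(a,b,c,d) in dict(top=(180,250,410,490),scene=(120,190,190,250)).items():
    f=np.load(f"/tmp/{n}0.npz"); cv2.imwrite(f"pics/{n}_fork.png",cv2.resize(f["pixels"][a:b,c:d],None,fx=8,fy=8,interpolation=2))
E
```

```text
top
 blue [284.7 192.9] 200 [0.6168 0.1034 0.046 ] [0.6169 0.1027 0.0451]
 blue [239.7 197.2] 210 [0.6079 0.2189 0.046 ] [0.6083 0.2186 0.0453]
 blue [288.5 237.2] 221 [0.5019 0.0947 0.046 ] [0.5016 0.0934 0.0508]
 blue [242.7 242.1] 229 [0.4926 0.2096 0.046 ] [0.4926 0.2091 0.0452]
 blue [199.9 300.4] 93 [0.3538 0.3114 0.046 ] [0.359  0.2875 0.1289]
 red [297.5 120.5] [293 120  10   2  20] [0.8327 0.0686 0.0069] 0.009 top [0.8324 0.0698 0.0081]
 red [469.  213.7] [462 206  16  16  92] [ 0.5308 -0.3152  0.1751] 0.996 top [ 0.5287 -0.3097  0.1992]
 red [ 73.6 273.5] [ 71 271   6   6  31] [0.4256 0.6194 0.0444] 0.1 top [0.4254 0.61   0.0614]
 red [332.3 376.2] [317 369  25  19 146] [0.2346 0.0044 0.2921] 0.996 top [0.242  0.0173 0.3219]
 red [293.6 386.8] [285 377  28  23 184] [0.2188 0.0765 0.293 ] 0.305 top [0.2257 0.0637 0.299 ]
 yel [191.7  98.5] 1122 [0.9002 0.3597 0.0039]
 yel [474.7  90.3] 574 [ 0.8916 -0.4209  0.058 ]
 yel [450.9 134.5] 54 [ 0.7739 -0.3554  0.0253]
 yel [231.2 190.4] 102 [0.6338 0.2478 0.0401]
 h 0.034 [156.  86.] 52 [0.9258 0.4518 0.0386] [array([925.3869, 452
[... 4124 characters left out ...]
20.6021]), array([78.5276, 80.4235]), np.float64(20.3464)]
 h 0.094 [445. 187.] 84 [0.3645 0.2896 0.0994] [array([361.7675, 289.2346]), array([38.3389, 28.4446]), np.float64(81.8178)]
 h 0.094 [602. 267.] 96 [0.4198 0.68   0.1005] [array([419.7742, 680.6116]), array([ 6.7581, 86.2697]), np.float64(0.6376)]
 h 0.094 [562. 355.] 2204 [0.6622 0.63   0.0953] [array([659.7796, 628.272 ]), array([100.3013, 169.9136]), np.float64(15.8958)]
 h 0.165 [ 95. 121.] 425 [ 0.6309 -0.6155  0.1718] [array([ 617.1875, -615.5768]), array([ 30.3527, 174.6698]), np.float64(86.6985)]
 h 0.165 [208. 133.] 141 [ 0.5336 -0.317   0.1748] [array([ 531.0164, -319.3588]), array([31.8518, 30.8591]), np.float64(20.7632)]
```

View pics/top_fork.png

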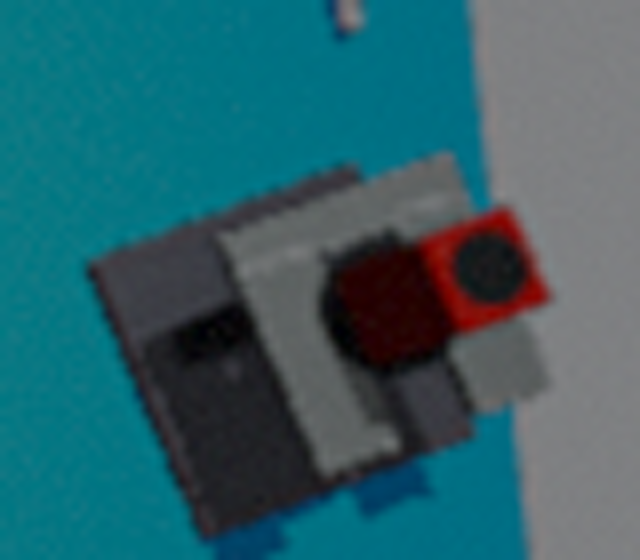

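View pics/scene_fork.png

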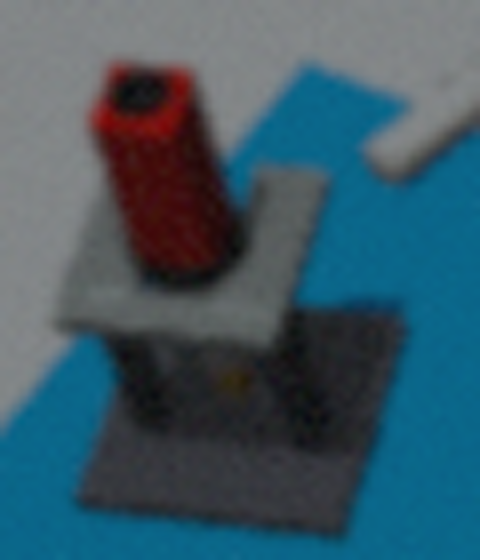

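Run:
```python
from scipy.spatial.transform import Rotation as R
from plant import manip
import numpy as np
s=manip.state();q=s["tool_rot"];r=R.from_quat(q,scalar_first=True).as_matrix();print(r.round(3),s["tool_pos"])
print("yaw jaw axis",np.degrees(np.arctan2(r[1,2],r[0,2])))
from h import *
f=dict(np.load("/tmp/top0.npz"));C=cloud(f)
# fork points in probe frame, coarse map z~.1
import math
c,s_=np.cos(np.radians(19)),np.sin(np.radians(19))
for n in("top","scene"):
  C=cloud(dict(np.load(f"/tmp/{n}0.npz"))).reshape(-1,3)
  P=C[(abs(C[:,2]-.1)<.006)][:,:2]-[.532,-.3205]; L=np.c_[P@[c,s_],P@[-s_,c]]*1000
  L=L[(abs(L)<46).all(1)]
  g=np.histogram2d(L[:,0],L[:,1],bins=[np.arange(-45,46,6)]*2)[0].astype(int);print(g)
```

```text
[[-0.     0.952  0.307]
 [ 0.002  0.307 -0.952]
 [-1.     0.    -0.002]] [ 0.19165445 -0.59436874  0.23028114]
yaw jaw axis -72.13285056131022
[[1 0 0 0 0 0 0 0 0 0 0 0 0 0 0]
 [3 5 5 6 8 0 0 0 0 6 5 6 7 5 0]
 [2 7 6 5 8 0 0 0 0 4 5 6 7 6 0]
 [1 7 4 6 9 0 0 0 0 3 7 6 6 6 0]
 [2 7 5 5 4 3 0 4 4 4 7 5 7 5 0]
 [0 0 0 0 0 0 0 1 0 5 6 7 5 6 0]
 [0 0 0 0 0 0 0 0 0 2 7 6 7 5 0]
 [0 0 0 0 0 0 0 0 0 1 7 5 7 4 0]
 [0 0 0 0 0 0 0 0 0 5 6 6 5 5 0]
 [0 0 0 0 0 0 0 0 0 4 7 5 7 4 0]
 [2 3 4 5 2 2 5 3 5 5 6 7 5 7 0]
 [2 8 6 3 7 4 5 5 3 6 6 6 5 5 0]
 [2 6 5 8 3 7 5 6 6 5 6 6 7 5 0]
 [2 6 5 6 6 4 7 5 6 5 6 5 8 4 0]
 [0 0 0 0 0 0 0 0 0 0 0 0 0 0 0]]
[[0 0 0 0 0 0 0 0 0 1 1 1 1 2 0]
 [0 0 0 0 0 0 0 0 0 0 3 5 3 3 1]
 [0 0 0 0 0 0 0 0 0 1 5 4 2 3 2]
 [0 2 0 0 0 0 0 0 0 0 2 2 6 4 1]
 [0 3 2 0 0 0 0 0 0 1 4 5 2 3 2]
 [0 2 3 0 0 0 0 0 0 1 2 2 6 4 2]
 [0 4 1 3 0 0 0 0 0 0 1 6 1 4 2]
 [0 4 4 3 0 0 0 0 0 0 2 3 4 4 3]
 [0 2 5 4 1 0 0 0 0 0 3 4 4 3 0]
 [0 2 4 3 4 4 0 0 1 4 5 3 4 5 1]
 [0 4 4 4 6 1 3 2 2 3 3 5 2 2 1]
 [1 2 6 4 2 3 4 5 3 5 3 4 5 4 3]
 [0 3 4 1 2 3 4 3 4 3 3 4 4 5 1]
 [0 4 3 7 6 5 6 6 4 5 6 6 4 4 2]
 [0 0 0 0 0 0 0 0 0 0 0 0 0 0 0]]
```

The pads read about 46 mm except corner3, about 5–6 mm higher in both depth views; touching still has to confirm this. The slot axis is at yaw ≈19°, with the closed end far from the robot. Now moving above the probe.

```bash
python3 -m inch '[{"fingers":1,"delta_pos":[0,5,-1.95],"twist":[-1,0,0]},{"fingers":1,"delta_pos":[0,5,-1.95],"twist":[0,0,0]},{"fingers":1,"delta_pos":[0,5,-1.95],"twist":[0,0,0]},{"fingers":1,"delta_pos":[0,5,-1.95],"twist":[0,0,0]},{"fingers":1,"delta_pos":[0,5,-1.95],"twist":[0,0,0]}]'
python3 -m inch '[{"fingers":1,"delta_pos":[0,5,-1.95],"twist":[0,0,0]},{"fingers":1,"delta_pos":[0,5,-1.95],"twist":[0,0,0]},{"fingers":1,"delta_pos":[0,5,-1.95],"twist":[0,0,0]},{"fingers":1,"delta_pos":[0,0,0],"twist":[0,0,0]},{"fingers":1,"delta_pos":[0,0,0],"twist":[0,0,0]}]'
cat > look.py <<'E'
import sys
from h import *
from plant import manip,viewer
from scipy.spatial.transform import Rotation as R
np.set_printoptions(suppress=True,precision=4)
def st():
    s=manip.state(); r=R.from_quat(s["tool_rot"],scalar_first=True).as_matrix()
    print("t",round(s["time"],2),"tcp",s["tool_pos"].round(4),"F",s["contact_force"].round(2),"w",round(s["gripper_width"],3),"jaw yaw",np.degrees(np.arctan2(r[1,2],r[0,2])).round(2),"x",r[:,0].round(4))
    return s,r
def grab(n,tag):
    f=viewer.grab_frame(n); cv2.imwrite(f"pics/{n}_{tag}.png",f["pixels"]); np.savez(f"/tmp/{n}_{tag}.npz",**f); return f
if __name__=="__main__":
    st()
    for n in sys.argv[2:]: grab(n,sys.argv[1])
E
python3 look.py a wrist
python3 - <<'E'
from h import *
f=dict(np.load("/tmp/wrist_a.npz"));C=cloud(f);hsv=cv2.cvtColor(f["pixels"],cv2.COLOR_BGR2HSV)
red=((hsv[...,0]<6)|(hsv[...,0]>174))&(hsv[...,1]>120)&(hsv[...,2]>50)
m=red&(abs(C[...,2]-.176)<.006); X=C[m]; print(m.sum(),X.mean(0), cv2.minAreaRect((X[:,:2]*1000).astype(np.float32)))
E
```

```text
time: 0.78
tool_pos: [0.3984, -0.421, 0.231]
tool_rot: [0.575, 0.411, 0.575, -0.411]
contact_force: [0.6, -0.1, 0.4]
gripper_width: 0.999
time: 1.4
tool_pos: [0.5201, -0.3186, 0.2308]
tool_rot: [0.575, 0.411, 0.576, -0.411]
contact_force: [-0.6, 0.3, -0.9]
gripper_width: 0.999
t 1.4 tcp [ 0.5201 -0.3186  0.2308] F [-0.62  0.27 -0.91] w 0.999 jaw yaw -71.11 x [-0.001   0.0002 -1.    ]
1178 [ 0.53370957 -0.3197733   0.17512862] ((531.6378173828125, -320.443603515625), (28.840044021606445, 29.483335494995117), 19.577255249023438)
```

View pics/wrist_a.png

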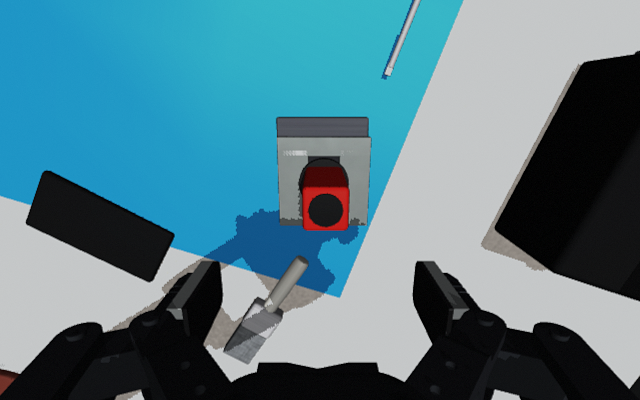

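Wrist view: the probe top is at (325,208), which gives (0.532, −0.3205), yaw ≈19.5°, agreeing with the top camera. Next: centre, descend and grip.

```bash
python3 -m inch '[{"fingers":1,"delta_pos":[0,1.07,0.57],"twist":[-0.5,0,0]},{"fingers":1,"delta_pos":[0,0,0],"twist":[0,0,0]},{"fingers":1,"delta_pos":[3.5,0,0],"twist":[0,0,0]},{"fingers":1,"delta_pos":[3.5,0,0],"twist":[0,0,0]},{"fingers":1,"delta_pos":[3.5,0,0],"twist":[0,0,0]}]'
python3 -m inch '[{"fingers":1,"delta_pos":[0.4,0,0],"twist":[0,0,0]},{"fingers":1,"delta_pos":[0,0,0],"twist":[0,0,0]},{"fingers":1,"delta_pos":[0,0,0],"twist":[0,0,0]}]'
python3 look.py b wrist scene
```

```text
time: 2.08
tool_pos: [0.5321, -0.3211, 0.1254]
tool_rot: [0.577, 0.409, 0.577, -0.409]
contact_force: [-0.7, -0.1, -0.3]
gripper_width: 0.995
time: 2.45
tool_pos: [0.5334, -0.3215, 0.1247]
tool_rot: [0.578, 0.409, 0.576, -0.409]
contact_force: [0.4, 0.2, -0.1]
gripper_width: 0.999
t 2.45 tcp [ 0.5334 -0.3215  0.1247] F [ 0.38  0.17 -0.11] w 0.999 jaw yaw -70.64 x [ 0.0029 -0.0023 -1.    ]
```

View pics/wrist_b.png

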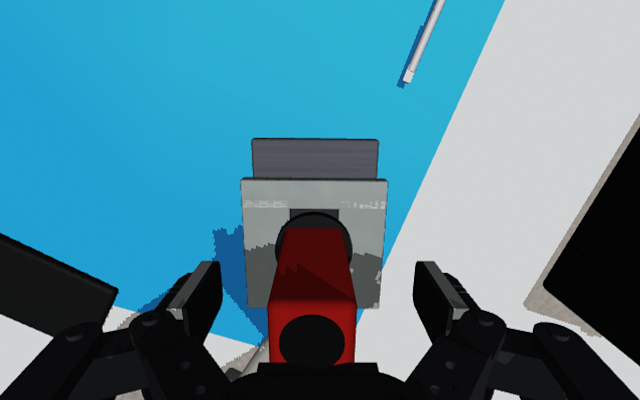

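The handle is centred between the fingers (col 313 against 317). Closing.

```bash
python3 -m inch '[{"fingers":-1,"delta_pos":[0,0,0],"twist":[0,0,0]},{"fingers":-1,"delta_pos":[0,0,0],"twist":[0,0,0]},{"fingers":-1,"delta_pos":[0,0,0],"twist":[0,0,0]},{"fingers":-1,"delta_pos":[0,0,0],"twist":[0,0,0]},{"fingers":-1,"delta_pos":[0,0,0],"twist":[0,0,0]}]'
python3 -m inch '[{"fingers":-1,"delta_pos":[0,0,0],"twist":[0,0,0]},{"fingers":-1,"delta_pos":[0,0,0],"twist":[0,0,0]}]'
python3 look.py c scene wrist
```

```text
time: 3.18
tool_pos: [0.5324, -0.3205, 0.1224]
tool_rot: [0.577, 0.409, 0.577, -0.409]
contact_force: [-0.8, 2.0, 0.9]
gripper_width: 0.347
time: 3.42
tool_pos: [0.5324, -0.3205, 0.1225]
tool_rot: [0.577, 0.409, 0.577, -0.409]
contact_force: [-0.7, 1.8, 1.9]
gripper_width: 0.345
t 3.42 tcp [ 0.5324 -0.3205  0.1225] F [-0.65  1.78  1.89] w 0.345 jaw yaw -70.63 x [ 0.0001  0.0001 -1.    ]
```

View pics/wrist_c.png

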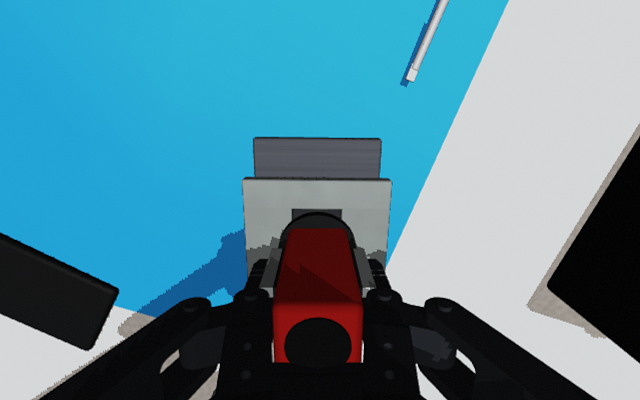

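Gripped (width 0.345, which is 30 mm). With the probe at home the TCP is at z 0.1225, so nose end z = TCP z − 0.1025. Lifting.

```bash
python3 -m inch '[{"fingers":-1,"delta_pos":[-1,0,0],"twist":[0,0,0]},{"fingers":-1,"delta_pos":[-3,0,0],"twist":[0,0,0]},{"fingers":-1,"delta_pos":[-4,0,0],"twist":[0,0,0]},{"fingers":-1,"delta_pos":[-4,0,0],"twist":[0,0,0]},{"fingers":-1,"delta_pos":[0,0,0],"twist":[0,0,0]}]'
python3 look.py d scene wrist
```

```text
time: 4.15
tool_pos: [0.5341, -0.322, 0.2472]
tool_rot: [0.58, 0.409, 0.574, -0.409]
contact_force: [0.6, -0.3, -1.7]
gripper_width: 0.346
t 4.15 tcp [ 0.5341 -0.322   0.2472] F [ 0.62 -0.35 -1.68] w 0.346 jaw yaw -70.64 x [ 0.0066 -0.0053 -1.    ]
```

View pics/scene_d.png

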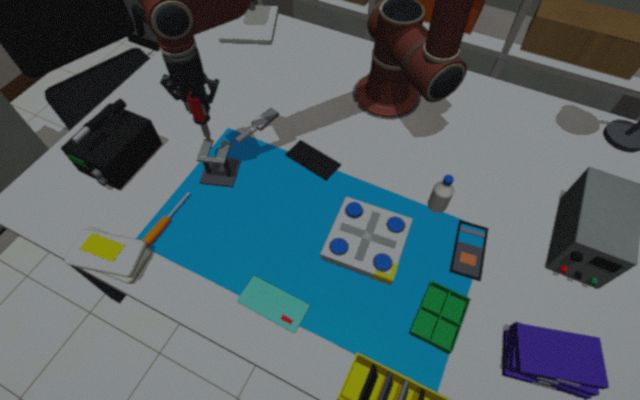

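The probe is held and clear of the fork (scene ~200,110). Traverse to above corner1.

```bash
python3 -m inch '[{"fingers":-1,"delta_pos":[0,1,-2],"twist":[0,0,0]},{"fingers":-1,"delta_pos":[0,2.2,-4.2],"twist":[0,0,0]},{"fingers":-1,"delta_pos":[0,2.2,-4.2],"twist":[0,0,0]},{"fingers":-1,"delta_pos":[0,2.2,-4.2],"twist":[0,0,0]},{"fingers":-1,"delta_pos":[0,2.2,-4.2],"twist":[0,0,0]}]'
python3 -m inch '[{"fingers":-1,"delta_pos":[0,2.2,-4.2],"twist":[0,0,0]},{"fingers":-1,"delta_pos":[0,2.2,-4.2],"twist":[0,0,0]},{"fingers":-1,"delta_pos":[0,2.2,-4.2],"twist":[0,0,0]},{"fingers":-1,"delta_pos":[0,2.2,-4.2],"twist":[0,0,0]},{"fingers":-1,"delta_pos":[0,2.2,-4.2],"twist":[0,0,0]}]'
python3 -m inch '[{"fingers":-1,"delta_pos":[0,2.2,-4.2],"twist":[0,0,0]},{"fingers":-1,"delta_pos":[0,2.0,-4.4],"twist":[0,0,0]},{"fingers":-1,"delta_pos":[0,0,0],"twist":[0,0,0]},{"fingers":-1,"delta_pos":[0,0,0],"twist":[0,0,0]},{"fingers":-1,"delta_pos":[0,0,0],"twist":[0,0,0]}]'
python3 look.py e scene wrist
```

```text
time: 4.88
tool_pos: [0.5613, -0.1077, 0.2398]
tool_rot: [0.576, 0.408, 0.578, -0.409]
contact_force: [0.3, 1.4, -2.2]
gripper_width: 0.343
time: 5.5
tool_pos: [0.595, 0.1265, 0.2398]
tool_rot: [0.576, 0.408, 0.578, -0.409]
contact_force: [0.7, 0.6, -1.9]
gripper_width: 0.345
time: 6.12
tool_pos: [0.6072, 0.2181, 0.2415]
tool_rot: [0.576, 0.409, 0.577, -0.41]
contact_force: [-0.7, 0.2, -1.4]
gripper_width: 0.345
t 6.12 tcp [0.6072 0.2181 0.2415] F [-0.75  0.25 -1.35] w 0.345 jaw yaw -70.69 x [-0.0014 -0.0005 -1.    ]
```

View pics/scene_e.png

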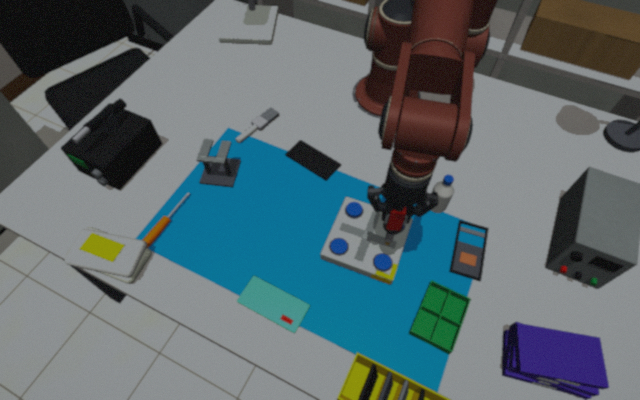

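View pics/wrist_e.png

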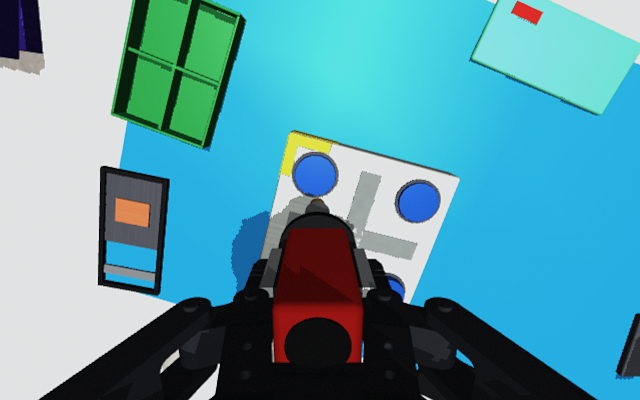

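Tool is above corner1: the wrist view shows the pad at (315,175) and the nose at (317,205), still above it. Descend to just above pad height, then feel downward.

```bash
python3 -m inch '[{"fingers":-1,"delta_pos":[3,0,0],"twist":[0,0,0]},{"fingers":-1,"delta_pos":[3,0,0],"twist":[0,0,0]},{"fingers":-1,"delta_pos":[2,0,0],"twist":[0,0,0]},{"fingers":-1,"delta_pos":[0,0,0],"twist":[0,0,0]},{"fingers":-1,"delta_pos":[0,0,0],"twist":[0,0,0]}]'
python3 -m inch '[{"fingers":-1,"delta_pos":[0,0,0],"twist":[0,0,0]}]'
python3 look.py f wrist scene
```

```text
time: 6.85
tool_pos: [0.6086, 0.219, 0.1638]
tool_rot: [0.577, 0.409, 0.576, -0.408]
contact_force: [0.4, -0.5, -2.6]
gripper_width: 0.344
time: 6.98
tool_pos: [0.6088, 0.2192, 0.1643]
tool_rot: [0.578, 0.41, 0.576, -0.408]
contact_force: [-0.0, -0.0, -1.8]
gripper_width: 0.344
t 6.97 tcp [0.6088 0.2192 0.1643] F [-0.02 -0.01 -1.76] w 0.344 jaw yaw -70.64 x [ 0.003   0.0007 -1.    ]
```

View pics/wrist_f.png

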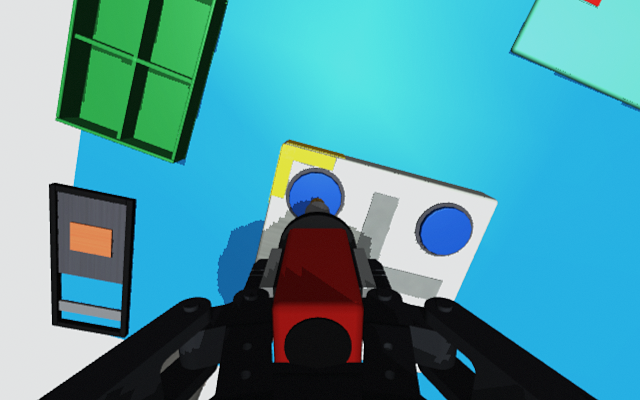

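```bash
python3 -m inch '[{"fingers":-1,"delta_pos":[0.3,0,0],"twist":[0,0,0]},{"fingers":-1,"delta_pos":[0,0,0],"twist":[0,0,0]},{"fingers":-1,"delta_pos":[0,0,0],"twist":[0,0,0]},{"fingers":-1,"delta_pos":[0,0,0],"twist":[0,0,0]}]'
python3 -m inch '[{"fingers":-1,"delta_pos":[0.3,0,0],"twist":[0,0,0]},{"fingers":-1,"delta_pos":[0,0,0],"twist":[0,0,0]},{"fingers":-1,"delta_pos":[0,0,0],"twist":[0,0,0]}]'
python3 -m inch '[{"fingers":-1,"delta_pos":[0.3,0,0],"twist":[0,0,0]},{"fingers":-1,"delta_pos":[0,0,0],"twist":[0,0,0]},{"fingers":-1,"delta_pos":[0,0,0],"twist":[0,0,0]}]'
```

```text
time: 7.58
tool_pos: [0.6078, 0.219, 0.1593]
tool_rot: [0.577, 0.409, 0.577, -0.409]
contact_force: [-1.0, -0.7, -1.4]
gripper_width: 0.339
time: 7.95
tool_pos: [0.6077, 0.219, 0.1562]
tool_rot: [0.577, 0.409, 0.577, -0.409]
contact_force: [-0.7, -0.5, -2.7]
gripper_width: 0.344
time: 8.32
tool_pos: [0.6077, 0.219, 0.1532]
tool_rot: [0.577, 0.409, 0.577, -0.409]
contact_force: [0.3, -0.4, -3.2]
gripper_width: 0.343
```

```bash
python3 -m inch '[{"fingers":-1,"delta_pos":[0.3,0,0],"twist":[0,0,0]},{"fingers":-1,"delta_pos":[0,0,0],"twist":[0,0,0]},{"fingers":-1,"delta_pos":[0,0,0],"twist":[0,0,0]}]'
python3 -m inch '[{"fingers":-1,"delta_pos":[0.3,0,0],"twist":[0,0,0]},{"fingers":-1,"delta_pos":[0,0,0],"twist":[0,0,0]},{"fingers":-1,"delta_pos":[0,0,0],"twist":[0,0,0]}]'
python3 -m inch '[{"fingers":-1,"delta_pos":[0.2,0,0],"twist":[0,0,0]},{"fingers":-1,"delta_pos":[0,0,0],"twist":[0,0,0]},{"fingers":-1,"delta_pos":[0,0,0],"twist":[0,0,0]}]'
```

```text
time: 8.7
tool_pos: [0.6077, 0.2189, 0.1502]
tool_rot: [0.577, 0.409, 0.577, -0.409]
contact_force: [0.1, -0.6, -1.9]
gripper_width: 0.339
time: 9.07
tool_pos: [0.6081, 0.219, 0.1478]
tool_rot: [0.577, 0.409, 0.577, -0.409]
contact_force: [0.0, -0.8, -0.2]
gripper_width: 0.343
time: 9.45
tool_pos: [0.608, 0.219, 0.1456]
tool_rot: [0.577, 0.409, 0.577, -0.409]
contact_force: [0.7, 1.2, -0.3]
gripper_width: 0.342
```

Force rose ~1.8 N between TCP z 0.1502 and 0.1478, which is where a level pad should be met. Confirming with averaged readings (camera calls advance time).

```bash
cat > favg.py <<'E'
from look import *
Z=[];F=[]
for i in range(8):
    f=viewer.grab_frame("wrist"); s=manip.state(); Z.append(s["tool_pos"][2]);F.append(s["contact_force"][2])
print("t",s["time"],"z",np.mean(Z).round(5),"Fz",np.mean(F).round(2),"+-",(np.std(F)/8**.5).round(2),np.round(F,1), "xy",s["tool_pos"][:2].round(4))
E
python3 favg.py
```

```text
t 9.85 z 0.14551 Fz 0.37 +- 0.17 [ 1.2  0.7  0.1  0.1  0.7 -0.1 -0.3  0.7] xy [0.6079 0.219 ]
```

Corner1 contact is confirmed: 2.4 N above baseline, which means level. Lift and move to corner2.

```bash
python3 -m inch '[{"fingers":-1,"delta_pos":[-1.6,0,0],"twist":[0,0,0]},{"fingers":-1,"delta_pos":[-1.6,0,0],"twist":[0,0,0]},{"fingers":-1,"delta_pos":[0,-1.0,3.73],"twist":[0,0,0]},{"fingers":-1,"delta_pos":[0,-1.0,3.73],"twist":[0,0,0]},{"fingers":-1,"delta_pos":[0,-1.0,3.73],"twist":[0,0,0]}]'
python3 -m inch '[{"fingers":-1,"delta_pos":[0,0,0],"twist":[0,0,0]},{"fingers":-1,"delta_pos":[0,0,0],"twist":[0,0,0]},{"fingers":-1,"delta_pos":[0,0,0],"twist":[0,0,0]},{"fingers":-1,"delta_pos":[0,0,0],"twist":[0,0,0]}]'
python3 favg.py; python3 look.py g wrist
```

```text
time: 10.48
tool_pos: [0.6166, 0.1025, 0.1786]
tool_rot: [0.577, 0.409, 0.577, -0.409]
contact_force: [0.8, 0.6, -2.7]
gripper_width: 0.342
time: 10.98
tool_pos: [0.6164, 0.1043, 0.1774]
tool_rot: [0.577, 0.408, 0.577, -0.408]
contact_force: [0.1, -0.4, -2.4]
gripper_width: 0.347
t 11.375 z 0.17727 Fz -2.36 +- 0.24 [-3.5 -2.  -1.9 -3.  -1.3 -2.9 -1.8 -2.3] xy [0.6165 0.1035]
t 11.38 tcp [0.6165 0.1035 0.1773] F [ 0.75 -0.01 -2.33] w 0.342 jaw yaw -70.63 x [-0.0001 -0.     -1.    ]
```

View pics/wrist_g.png

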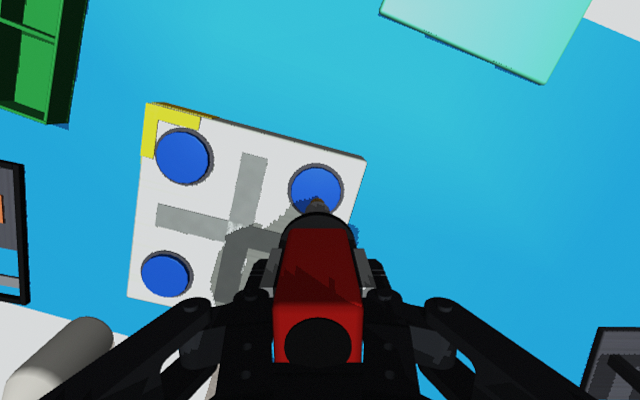

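Above corner2 (pad at 315,188). Descend in two checked stages.

```bash
python3 -m inch '[{"fingers":-1,"delta_pos":[1.5,0,0],"twist":[0,0,0]},{"fingers":-1,"delta_pos":[0.6,0,0],"twist":[0,0,0]},{"fingers":-1,"delta_pos":[0.4,0,0],"twist":[0,0,0]},{"fingers":-1,"delta_pos":[0,0,0],"twist":[0,0,0]},{"fingers":-1,"delta_pos":[0,0,0],"twist":[0,0,0]}]'
python3 favg.py
python3 -m inch '[{"fingers":-1,"delta_pos":[0.3,0,0],"twist":[0,0,0]},{"fingers":-1,"delta_pos":[0.2,0,0],"twist":[0,0,0]},{"fingers":-1,"delta_pos":[0.2,0,0],"twist":[0,0,0]},{"fingers":-1,"delta_pos":[0,0,0],"twist":[0,0,0]},{"fingers":-1,"delta_pos":[0,0,0],"twist":[0,0,0]}]'
python3 favg.py
```

```text
time: 12.05
tool_pos: [0.6168, 0.1034, 0.1527]
tool_rot: [0.577, 0.409, 0.577, -0.409]
contact_force: [-0.1, 0.3, -2.2]
gripper_width: 0.345
t 12.45 z 0.15267 Fz -2.38 +- 0.2 [-2.  -3.5 -2.8 -2.2 -1.7 -2.6 -2.3 -1.9] xy [0.6166 0.1035]
time: 13.08
tool_pos: [0.6166, 0.1035, 0.1455]
tool_rot: [0.577, 0.409, 0.577, -0.409]
contact_force: [-1.2, 0.5, -0.1]
gripper_width: 0.344
t 13.475 z 0.14545 Fz 0.01 +- 0.17 [-0.6  0.5  0.5  0.3 -0.9  0.2  0.1 -0. ] xy [0.6166 0.1035]
```

Corner2 is level (no force at 0.1527, +2.4 N at 0.1455). On to corner3.

```bash
python3 -m inch '[{"fingers":-1,"delta_pos":[-1.6,0,0],"twist":[0,0,0]},{"fingers":-1,"delta_pos":[-1.6,0,0],"twist":[0,0,0]},{"fingers":-1,"delta_pos":[0,-3.71,-1.0],"twist":[0,0,0]},{"fingers":-1,"delta_pos":[0,-3.71,-1.0],"twist":[0,0,0]},{"fingers":-1,"delta_pos":[0,-3.71,-1.0],"twist":[0,0,0]}]'
python3 -m inch '[{"fingers":-1,"delta_pos":[0,0,0],"twist":[0,0,0]},{"fingers":-1,"delta_pos":[0,0,0],"twist":[0,0,0]},{"fingers":-1,"delta_pos":[0,0,0],"twist":[0,0,0]},{"fingers":-1,"delta_pos":[0,0,0],"twist":[0,0,0]}]'
python3 look.py h wrist
```

```text
time: 14.1
tool_pos: [0.501, 0.0948, 0.1787]
tool_rot: [0.577, 0.409, 0.576, -0.408]
contact_force: [0.7, -0.4, -1.5]
gripper_width: 0.348
time: 14.6
tool_pos: [0.5024, 0.0948, 0.1775]
tool_rot: [0.577, 0.409, 0.577, -0.409]
contact_force: [-0.6, -0.2, -2.7]
gripper_width: 0.342
t 14.6 tcp [0.5024 0.0948 0.1775] F [-0.55 -0.16 -2.68] w 0.342 jaw yaw -70.64 x [ 0.0002  0.     -1.    ]
```

View pics/wrist_h.png

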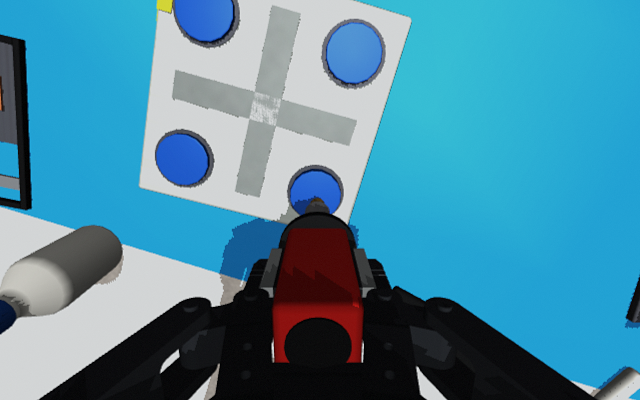

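Above corner3 (pad at 315,188). First stage to 0.1525, where a level pad gives no force.

```bash
python3 -m inch '[{"fingers":-1,"delta_pos":[1.5,0,0],"twist":[0,0,0]},{"fingers":-1,"delta_pos":[0.4,0,0],"twist":[0,0,0]},{"fingers":-1,"delta_pos":[0.3,0,0],"twist":[0,0,0]},{"fingers":-1,"delta_pos":[0.3,0,0],"twist":[0,0,0]},{"fingers":-1,"delta_pos":[0,0,0],"twist":[0,0,0]}]'
python3 favg.py
```

```text
time: 15.28
tool_pos: [0.5015, 0.0949, 0.1525]
tool_rot: [0.577, 0.409, 0.577, -0.409]
contact_force: [-0.9, 0.2, 0.9]
gripper_width: 0.345
t 15.675 z 0.15265 Fz -0.25 +- 0.18 [-0.8  0.2 -0.7  0.1 -0.   0.1 -1.1  0.3] xy [0.5017 0.0949]
```

Corner3 is high: +2.1 N already at 0.1527, where the level pads gave nothing. Still touching corner4 as asked.

```bash
python3 -m inch '[{"fingers":-1,"delta_pos":[-1.3,0,0],"twist":[0,0,0]},{"fingers":-1,"delta_pos":[-1.2,0,0],"twist":[0,0,0]},{"fingers":-1,"delta_pos":[0,0.98,-3.71],"twist":[0,0,0]},{"fingers":-1,"delta_pos":[0,0.98,-3.71],"twist":[0,0,0]},{"fingers":-1,"delta_pos":[0,0.99,-3.71],"twist":[0,0,0]}]'
python3 -m inch '[{"fingers":-1,"delta_pos":[0,0,0],"twist":[0,0,0]},{"fingers":-1,"delta_pos":[0,0,0],"twist":[0,0,0]},{"fingers":-1,"delta_pos":[0,0,0],"twist":[0,0,0]},{"fingers":-1,"delta_pos":[0,0,0],"twist":[0,0,0]}]'
python3 look.py i wrist
```

```text
time: 16.3
tool_pos: [0.4929, 0.2108, 0.1786]
tool_rot: [0.577, 0.409, 0.576, -0.408]
contact_force: [0.5, -0.3, -3.0]
gripper_width: 0.348
time: 16.8
tool_pos: [0.4927, 0.2089, 0.1774]
tool_rot: [0.577, 0.409, 0.577, -0.409]
contact_force: [-0.9, -0.1, -1.5]
gripper_width: 0.346
t 16.8 tcp [0.4927 0.2089 0.1774] F [-0.86 -0.13 -1.52] w 0.346 jaw yaw -70.71 x [ 0.0002 -0.     -1.    ]
```

View pics/wrist_i.png

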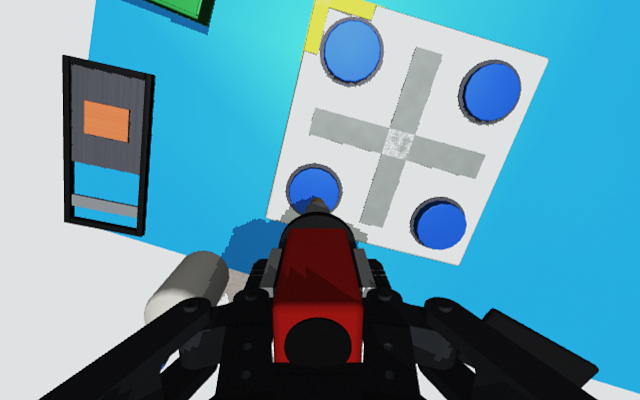

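Above corner4 (pad at 315,188); bottle well clear at the left. Descend.

```bash
python3 -m inch '[{"fingers":-1,"delta_pos":[1.5,0,0],"twist":[0,0,0]},{"fingers":-1,"delta_pos":[0.6,0,0],"twist":[0,0,0]},{"fingers":-1,"delta_pos":[0.4,0,0],"twist":[0,0,0]},{"fingers":-1,"delta_pos":[0,0,0],"twist":[0,0,0]},{"fingers":-1,"delta_pos":[0,0,0],"twist":[0,0,0]}]'
python3 favg.py
python3 -m inch '[{"fingers":-1,"delta_pos":[0.3,0,0],"twist":[0,0,0]},{"fingers":-1,"delta_pos":[0.2,0,0],"twist":[0,0,0]},{"fingers":-1,"delta_pos":[0.2,0,0],"twist":[0,0,0]},{"fingers":-1,"delta_pos":[0,0,0],"twist":[0,0,0]},{"fingers":-1,"delta_pos":[0,0,0],"twist":[0,0,0]}]'
python3 favg.py
```

```text
time: 17.48
tool_pos: [0.4927, 0.2097, 0.1526]
tool_rot: [0.577, 0.409, 0.577, -0.409]
contact_force: [1.4, -0.0, -2.2]
gripper_width: 0.353
t 17.875 z 0.15263 Fz -2.16 +- 0.22 [-1.1 -2.2 -2.  -2.6 -1.6 -2.  -3.1 -2.7] xy [0.4926 0.2097]
time: 18.5
tool_pos: [0.4926, 0.2097, 0.1456]
tool_rot: [0.577, 0.409, 0.577, -0.409]
contact_force: [0.0, 0.6, -0.2]
gripper_width: 0.342
t 18.9 z 0.14546 Fz -0.11 +- 0.15 [-0.3 -0.7  0.  -0.2  0.5  0.4 -0.  -0.7] xy [0.4926 0.2097]
```

Corner4 is level too (+2.05 N at 0.1455), so corner3 is the high one. Back there to press; a level face with the nose bottomed means TCP z ≈ 0.1385.

```bash
python3 -m inch '[{"fingers":-1,"delta_pos":[-1.6,0,0],"twist":[0,0,0]},{"fingers":-1,"delta_pos":[-1.6,0,0],"twist":[0,0,0]},{"fingers":-1,"delta_pos":[0,-0.98,3.71],"twist":[0,0,0]},{"fingers":-1,"delta_pos":[0,-0.98,3.71],"twist":[0,0,0]},{"fingers":-1,"delta_pos":[0,-0.99,3.71],"twist":[0,0,0]}]'
python3 -m inch '[{"fingers":-1,"delta_pos":[0,0,0],"twist":[0,0,0]},{"fingers":-1,"delta_pos":[0,0,0],"twist":[0,0,0]},{"fingers":-1,"delta_pos":[0,0,0],"twist":[0,0,0]},{"fingers":-1,"delta_pos":[0,0,0],"twist":[0,0,0]}]'
python3 -m inch '[{"fingers":-1,"delta_pos":[1.5,0,0],"twist":[0,0,0]},{"fingers":-1,"delta_pos":[0.5,0,0],"twist":[0,0,0]},{"fingers":-1,"delta_pos":[0.5,0,0],"twist":[0,0,0]},{"fingers":-1,"delta_pos":[0.4,0,0],"twist":[0,0,0]},{"fingers":-1,"delta_pos":[0,0,0],"twist":[0,0,0]}]'
python3 -m inch '[{"fingers":-1,"delta_pos":[0.2,0,0],"twist":[0,0,0]},{"fingers":-1,"delta_pos":[0.1,0,0],"twist":[0,0,0]},{"fingers":-1,"delta_pos":[0,0,0],"twist":[0,0,0]}]'
```

```text
time: 19.52
tool_pos: [0.5019, 0.0938, 0.1787]
tool_rot: [0.578, 0.409, 0.577, -0.408]
contact_force: [0.5, 0.3, -1.7]
gripper_width: 0.344
time: 20.02
tool_pos: [0.5015, 0.0956, 0.1774]
tool_rot: [0.577, 0.408, 0.577, -0.408]
contact_force: [0.0, -0.4, -1.9]
gripper_width: 0.344
time: 20.65
tool_pos: [0.5014, 0.0949, 0.1483]
tool_rot: [0.577, 0.409, 0.577, -0.409]
contact_force: [-2.1, -0.1, 0.8]
gripper_width: 0.347
time: 21.02
tool_pos: [0.5018, 0.0948, 0.1456]
tool_rot: [0.577, 0.409, 0.577, -0.409]
contact_force: [-2.0, -0.3, 1.3]
gripper_width: 0.345
```

```bash
python3 -m inch '[{"fingers":-1,"delta_pos":[0.15,0,0],"twist":[0,0,0]},{"fingers":-1,"delta_pos":[0.1,0,0],"twist":[0,0,0]},{"fingers":-1,"delta_pos":[0,0,0],"twist":[0,0,0]}]'
python3 -m inch '[{"fingers":-1,"delta_pos":[0.1,0,0],"twist":[0,0,0]},{"fingers":-1,"delta_pos":[0.1,0,0],"twist":[0,0,0]},{"fingers":-1,"delta_pos":[0,0,0],"twist":[0,0,0]}]'
python3 -m inch '[{"fingers":-1,"delta_pos":[0,0,0],"twist":[0,0,0]},{"fingers":-1,"delta_pos":[0,0,0],"twist":[0,0,0]}]'
python3 favg.py
```

```text
time: 21.4
tool_pos: [0.502, 0.0949, 0.1439]
tool_rot: [0.577, 0.409, 0.577, -0.409]
contact_force: [-3.2, -0.3, 6.0]
gripper_width: 0.339
time: 21.78
tool_pos: [0.5021, 0.0949, 0.1423]
tool_rot: [0.577, 0.409, 0.577, -0.409]
contact_force: [-4.4, 0.2, 8.2]
gripper_width: 0.344
time: 22.02
tool_pos: [0.5021, 0.0949, 0.1423]
tool_rot: [0.577, 0.409, 0.577, -0.409]
contact_force: [-4.5, -0.1, 7.7]
gripper_width: 0.341
t 22.425 z 0.14231 Fz 7.41 +- 0.14 [7.  7.  7.  7.8 7.4 7.5 7.5 8.2] xy [0.502  0.0949]
```

```bash
python3 -m inch '[{"fingers":-1,"delta_pos":[0.1,0,0],"twist":[0,0,0]},{"fingers":-1,"delta_pos":[0.05,0,0],"twist":[0,0,0]},{"fingers":-1,"delta_pos":[0,0,0],"twist":[0,0,0]},{"fingers":-1,"delta_pos":[0,0,0],"twist":[0,0,0]}]'
python3 favg.py
python3 -m inch '[{"fingers":-1,"delta_pos":[0.1,0,0],"twist":[0,0,0]},{"fingers":-1,"delta_pos":[0,0,0],"twist":[0,0,0]},{"fingers":-1,"delta_pos":[0,0,0],"twist":[0,0,0]},{"fingers":-1,"delta_pos":[0,0,0],"twist":[0,0,0]}]'
python3 favg.py; python3 look.py j wrist scene
```

```text
time: 22.92
tool_pos: [0.502, 0.0949, 0.1408]
tool_rot: [0.577, 0.409, 0.577, -0.409]
contact_force: [-4.1, 0.1, 7.7]
gripper_width: 0.342
t 23.325 z 0.14086 Fz 7.97 +- 0.16 [7.4 8.  8.  7.9 7.8 9.  7.5 8.2] xy [0.5021 0.0949]
time: 23.82
tool_pos: [0.5021, 0.0949, 0.1398]
tool_rot: [0.577, 0.409, 0.577, -0.409]
contact_force: [-4.8, -0.4, 8.5]
gripper_width: 0.343
t 24.225 z 0.13982 Fz 7.4 +- 0.13 [7.8 6.6 7.5 7.8 7.3 7.2 7.6 7.4] xy [0.5021 0.0949]
t 24.23 tcp [0.5021 0.0949 0.1398] F [-3.79 -0.01  7.36] w 0.344 jaw yaw -70.63 x [ 0.0008  0.0001 -1.    ]
```

View pics/wrist_j.png

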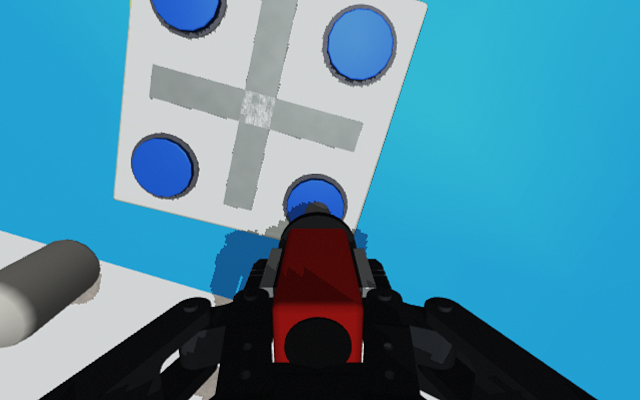

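```bash
cat > pads.py <<'E'
import sys
from h import *
cs={1:(.6078,.2190),2:(.6168,.1035),3:(.5018,.095),4:(.4926,.2098)}
def rep(n,tag):
    f=dict(np.load(f"/tmp/{n}_{tag}.npz"));C=cloud(f);hsv=cv2.cvtColor(f["pixels"],cv2.COLOR_BGR2HSV)
    blue=(abs(hsv[...,0].astype(int)-111)<9)&(hsv[...,1]>140)&(f["range_z"]>0)
    X=C[blue&(C[...,2]<.06)&(C[...,2]>.042)]
    B=C[(f["range_z"]>0)&(hsv[...,1]<60)&(abs(C[...,2]-.04)<.004)]
    B=B[(np.hypot(B[:,0]-.5547,B[:,1]-.157)<.1)]
    A=np.c_[B[:,:2],np.ones(len(B))]
    co=np.linalg.lstsq(A,B[:,2],rcond=None)[0] if len(B)>50 else [0,0,.04]
    out=[]
    for k,c in cs.items():
        P=X[np.hypot(X[:,0]-c[0],X[:,1]-c[1])<.019]
        if len(P)>8: out.append((k,len(P),round(1000*np.median(P[:,2]),2),"rel bed",round(1000*np.median(P[:,2]-P[:,:2]@co[:2]-co[2]),2)))
    print(n,tag,len(B),*out,sep="\n  ")
for a in sys.argv[1:]: rep(*a.split(":"))
E
python3 pads.py top:0 scene:0 wrist:e wrist:h wrist:i wrist:j
python3 - <<'E'
from h import *
for t in "chj":
    f=dict(np.load(f"/tmp/wrist_{t}.npz"));hsv=cv2.cvtColor(f["pixels"],cv2.COLOR_BGR2HSV)
    red=((hsv[...,0]<6)|(hsv[...,0]>174))&(hsv[...,1]>120)&(hsv[...,2]>130)
    red[:, :200]=0;red[:,450:]=0;red[:280]=0
    c=max(comps(red),key=lambda a:a[1][4]);d=f["range_z"][c[2]];print(t,c[0],c[1],np.median(d))
E
```

```text
c [317.41917024 325.15879828] [ 278  310   80   52 1398] 0.10480681
h [317.3429878  325.13490854] [ 278  311   80   51 1312] 0.10475598
j [317.22705696 325.00474684] [ 278  311   80   51 1264] 0.10481748Traceback (most recent call last):
  File "pads.py", line 17, in <module>
    for a in sys.argv[1:]: rep(*a.split(":"))
                           ~~~^^^^^^^^^^^^^^^
  File "pads.py", line 5, in rep
    f=dict(np.load(f"/tmp/{n}_{tag}.npz"));C=cloud(f);hsv=cv2.cvtColor(f["pixels"],cv2.COLOR_BGR2HSV)
           ~~~~~~~^^^^^^^^^^^^^^^^^^^^^^^
    fid = stack.enter_context(open(os.fspath(file), "rb"))
                              ~~~~^^^^^^^^^^^^^^^^^^^^^^^
FileNotFoundError: [Errno 2] No such file or directory: '/tmp/top_0.npz'
```

No slip in the grip: the handle's position and depth in the wrist view are unchanged.

```bash
cp /tmp/top0.npz /tmp/top_0.npz; cp /tmp/scene0.npz /tmp/scene_0.npz; python3 pads.py top:0 scene:0 wrist:e wrist:h wrist:i wrist:j
```

```text
top
  0
  3506
  (1, 167, np.float64(45.33), 'rel bed', np.float64(5.85))
  (2, 159, np.float64(45.35), 'rel bed', np.float64(5.72))
  (3, 177, np.float64(50.89), 'rel bed', np.float64(11.36))
  (4, 175, np.float64(45.27), 'rel bed', np.float64(5.89))
scene
  0
  2998
  (1, 170, np.float64(47.56), 'rel bed', np.float64(6.53))
  (2, 158, np.float64(46.89), 'rel bed', np.float64(5.85))
  (3, 137, np.float64(52.9), 'rel bed', np.float64(11.74))
  (4, 144, np.float64(47.22), 'rel bed', np.float64(6.06))
wrist
  e
  10934
  (1, 1002, np.float64(46.2), 'rel bed', np.float64(6.33))
  (2, 934, np.float64(45.6), 'rel bed', np.float64(5.52))
  (3, 96, np.float64(51.5), 'rel bed', np.float64(11.32))
wrist
  h
  35637
  (1, 1610, np.float64(46.09), 'rel bed', np.float64(6.13))
  (2, 2097, np.float64(45.52), 'rel bed', np.float64(5.43))
  (3, 1194, np.float64(51.38), 'rel bed', np.float64(11.39))
  (4, 1600, np.float64(45.96), 'rel bed', np.float64(6.1))
wrist
  i
  34104
  (1, 2114, np.float64(46.23), 'rel bed', np.float64(6.22))
  (2, 1904, np.float64(45.65), 'rel bed', np.float64(5.51))
  (3, 1385, np.float64(51.52), 'rel bed', np.float64(11.37))
  (4, 1210, np.float64(46.06), 'rel bed', np.float64(6.04))
wrist
  j
  44996
  (1, 1140, np.float64(46.12), 'rel bed', np.float64(6.15))
  (2, 2873, np.float64(45.52), 'rel bed', np.float64(5.4))
  (3, 1136, np.float64(47.29), 'rel bed', np.float64(7.31))
  (4, 2104, np.float64(45.9), 'rel bed', np.float64(6.06))
```

The wrist depth shows pad 3 now at 47.3 mm, against 46.1, 45.5 and 45.95 mm for the others. That is ~1.25 mm left to press.

```bash
python3 -m inch '[{"fingers":-1,"delta_pos":[0.08,0,0],"twist":[0,0,0]},{"fingers":-1,"delta_pos":[0.04,0,0],"twist":[0,0,0]},{"fingers":-1,"delta_pos":[0,0,0],"twist":[0,0,0]},{"fingers":-1,"delta_pos":[0,0,0],"twist":[0,0,0]}]'
python3 favg.py; python3 look.py k wrist; python3 pads.py wrist:k
```

```text
time: 24.82
tool_pos: [0.5021, 0.0949, 0.1387]
tool_rot: [0.577, 0.409, 0.577, -0.409]
contact_force: [-3.4, -0.2, 8.4]
gripper_width: 0.343
t 25.225 z 0.13868 Fz 7.58 +- 0.11 [7.3 7.8 7.7 7.4 7.9 7.5 7.  8.1] xy [0.5021 0.0949]
t 25.23 tcp [0.5021 0.0949 0.1387] F [-4.37  0.86  8.07] w 0.339 jaw yaw -70.63 x [ 0.0008  0.0001 -1.    ]
wrist
  k
  45317
  (1, 1127, np.float64(46.05), 'rel bed', np.float64(6.09))
  (2, 2898, np.float64(45.51), 'rel bed', np.float64(5.41))
  (3, 1136, np.float64(46.16), 'rel bed', np.float64(6.19))
  (4, 2133, np.float64(45.93), 'rel bed', np.float64(6.11))
```

```bash
python3 -m inch '[{"fingers":-1,"delta_pos":[0.02,0,0],"twist":[0,0,0]},{"fingers":-1,"delta_pos":[0,0,0],"twist":[0,0,0]},{"fingers":-1,"delta_pos":[0,0,0],"twist":[0,0,0]}]'
python3 -m inch '[{"fingers":-1,"delta_pos":[-0.8,0,0],"twist":[0,0,0]},{"fingers":-1,"delta_pos":[-1.6,0,0],"twist":[0,0,0]},{"fingers":-1,"delta_pos":[-4,0,0],"twist":[0,0,0]},{"fingers":-1,"delta_pos":[-4,0,0],"twist":[0,0,0]},{"fingers":-1,"delta_pos":[0,0,0],"twist":[0,0,0]}]'
python3 -m inch '[{"fingers":-1,"delta_pos":[0,0,0],"twist":[0,0,0]},{"fingers":-1,"delta_pos":[0,0,0],"twist":[0,0,0]},{"fingers":-1,"delta_pos":[0,0,0],"twist":[0,0,0]}]'
python3 look.py l wrist scene top; python3 pads.py wrist:l scene:l top:l
```

```text
time: 25.65
tool_pos: [0.5021, 0.0949, 0.1385]
tool_rot: [0.577, 0.409, 0.577, -0.409]
contact_force: [-4.1, 0.6, 7.0]
gripper_width: 0.345
time: 26.28
tool_pos: [0.5039, 0.0949, 0.2456]
tool_rot: [0.579, 0.411, 0.574, -0.407]
contact_force: [0.2, -0.4, -2.8]
gripper_width: 0.343
time: 26.65
tool_pos: [0.5008, 0.0948, 0.2391]
tool_rot: [0.576, 0.408, 0.578, -0.409]
contact_force: [0.8, 0.9, -1.8]
gripper_width: 0.344
t 26.65 tcp [0.5008 0.0948 0.2391] F [ 0.83  0.89 -1.83] w 0.344 jaw yaw -70.64 x [-0.0029 -0.0001 -1.    ]
wrist
  l
  25487
  (1, 1499, np.float64(46.09), 'rel bed', np.float64(6.16))
  (2, 1376, np.float64(45.54), 'rel bed', np.float64(5.48))
  (3, 1023, np.float64(46.06), 'rel bed', np.float64(6.03))
  (4, 1094, np.float64(45.92), 'rel bed', np.float64(6.02))
scene
  l
  2978
  (1, 175, np.float64(47.57), 'rel bed', np.float64(6.45))
  (2, 160, np.float64(46.95), 'rel bed', np.float64(6.01))
  (3, 135, np.float64(47.63), 'rel bed', np.float64(6.6))
  (4, 147, np.float64(47.42), 'rel bed', np.float64(6.22))
top
  l
  511
  (3, 81, np.float64(45.64), 'rel bed', np.float64(6.48))
  (4, 78, np.float64(45.63), 'rel bed', np.float64(6.05))
```

View pics/wrist_l.png

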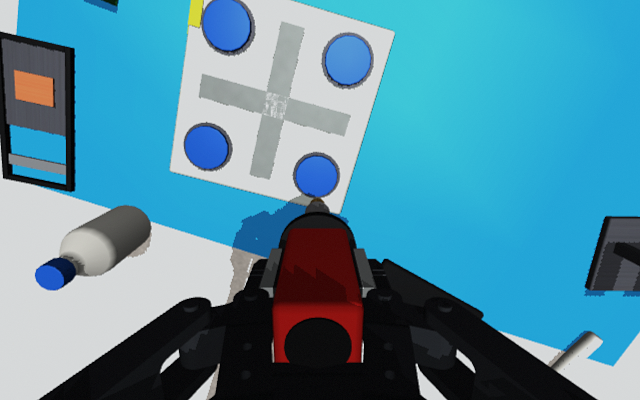

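View pics/scene_l.png

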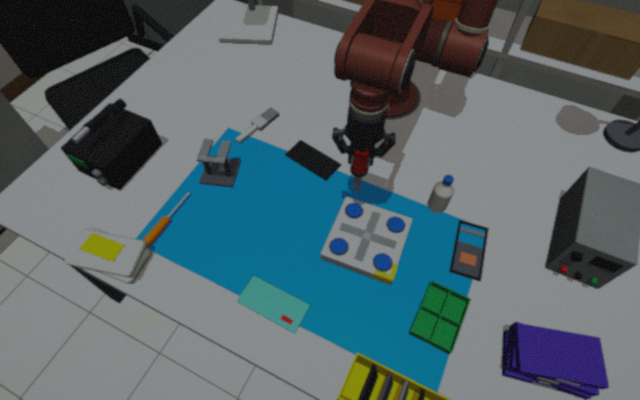

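Pad 3 is at 46.06 mm against 46.1, 45.5 and 45.9 mm, so it's level. Now return to the fork.

```bash
python3 -m inch '[{"fingers":-1,"delta_pos":[0,-0.6,2.2],"twist":[0,0,0]},{"fingers":-1,"delta_pos":[0,-1.2,4.4],"twist":[0,0,0]},{"fingers":-1,"delta_pos":[0,-1.2,4.4],"twist":[0,0,0]},{"fingers":-1,"delta_pos":[0,-1.2,4.4],"twist":[0,0,0]},{"fingers":-1,"delta_pos":[0,-1.2,4.4],"twist":[0,0,0]}]'
python3 -m inch '[{"fingers":-1,"delta_pos":[0,-1.2,4.4],"twist":[0,0,0]},{"fingers":-1,"delta_pos":[0,-1.2,4.4],"twist":[0,0,0]},{"fingers":-1,"delta_pos":[0,-1.2,4.4],"twist":[0,0,0]},{"fingers":-1,"delta_pos":[0,-1.2,4.4],"twist":[0,0,0]},{"fingers":-1,"delta_pos":[0,-0.7,2.8],"twist":[0,0,0]}]'
python3 -m inch '[{"fingers":-1,"delta_pos":[0,0,0],"twist":[0,0,0]},{"fingers":-1,"delta_pos":[0,0,0],"twist":[0,0,0]},{"fingers":-1,"delta_pos":[0,0,0],"twist":[0,0,0]},{"fingers":-1,"delta_pos":[0,0,0],"twist":[0,0,0]},{"fingers":-1,"delta_pos":[0,0,0],"twist":[0,0,0]}]'
python3 look.py m wrist scene
```

```text
time: 27.42
tool_pos: [0.5163, -0.1113, 0.2409]
tool_rot: [0.577, 0.409, 0.577, -0.409]
contact_force: [-0.1, 0.3, -1.8]
gripper_width: 0.342
time: 28.05
tool_pos: [0.5318, -0.3226, 0.2405]
tool_rot: [0.577, 0.409, 0.577, -0.409]
contact_force: [0.3, 1.4, -1.4]
gripper_width: 0.343
time: 28.68
tool_pos: [0.5322, -0.32, 0.241]
tool_rot: [0.577, 0.409, 0.577, -0.409]
contact_force: [0.3, 0.1, -2.7]
gripper_width: 0.345
t 28.68 tcp [ 0.5322 -0.32    0.241 ] F [ 0.33  0.14 -2.71] w 0.345 jaw yaw -70.59 x [ 0.0002 -0.0001 -1.    ]
```

View pics/wrist_m.png

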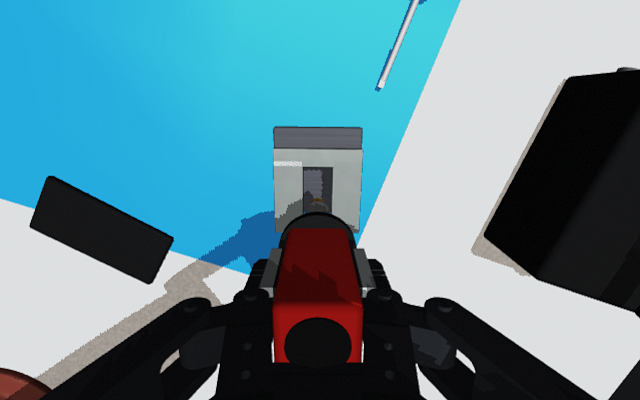

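The nose is over the slot (317,200), and the TCP is within 0.5 mm of where the probe was picked up. Lower straight down.

```bash
python3 -m inch '[{"fingers":-1,"delta_pos":[2,0,0],"twist":[0,0,0]},{"fingers":-1,"delta_pos":[2.5,0,0],"twist":[0,0,0]},{"fingers":-1,"delta_pos":[2,0,0],"twist":[0,0,0]},{"fingers":-1,"delta_pos":[0,0,0],"twist":[0,0,0]},{"fingers":-1,"delta_pos":[0,0,0],"twist":[0,0,0]}]'
python3 -m inch '[{"fingers":-1,"delta_pos":[2,0,0],"twist":[0,0,0]},{"fingers":-1,"delta_pos":[2,0,0],"twist":[0,0,0]},{"fingers":-1,"delta_pos":[0.6,0,0],"twist":[0,0,0]},{"fingers":-1,"delta_pos":[0,0,0],"twist":[0,0,0]},{"fingers":-1,"delta_pos":[0,0,0],"twist":[0,0,0]}]'
python3 -m inch '[{"fingers":-1,"delta_pos":[0,0,0],"twist":[0,0,0]},{"fingers":-1,"delta_pos":[0,0,0],"twist":[0,0,0]},{"fingers":-1,"delta_pos":[0,0,0],"twist":[0,0,0]}]'
python3 look.py n wrist scene
```

```text
time: 29.4
tool_pos: [0.5324, -0.3208, 0.1764]
tool_rot: [0.577, 0.409, 0.577, -0.409]
contact_force: [0.3, 0.2, -1.7]
gripper_width: 0.341
time: 30.02
tool_pos: [0.5324, -0.3209, 0.1305]
tool_rot: [0.577, 0.409, 0.577, -0.409]
contact_force: [-0.2, 0.8, -1.6]
gripper_width: 0.345
time: 30.4
tool_pos: [0.5322, -0.3206, 0.1302]
tool_rot: [0.577, 0.409, 0.577, -0.409]
contact_force: [0.5, 1.0, -3.0]
gripper_width: 0.344
t 30.4 tcp [ 0.5322 -0.3206  0.1302] F [ 0.47  0.97 -2.99] w 0.344 jaw yaw -70.64 x [ 0.0004 -0.0003 -1.    ]
```

View pics/wrist_n.png

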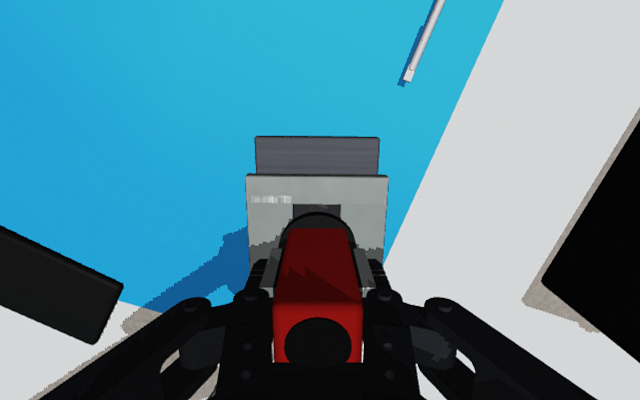

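The sleeve is in the slot with no side force. 7.7 mm remain to seat the collar.

```bash
python3 -m inch '[{"fingers":-1,"delta_pos":[0.4,0,0],"twist":[0,0,0]},{"fingers":-1,"delta_pos":[0.3,0,0],"twist":[0,0,0]},{"fingers":-1,"delta_pos":[0,0,0],"twist":[0,0,0]},{"fingers":-1,"delta_pos":[0,0,0],"twist":[0,0,0]}]'
python3 -m inch '[{"fingers":-1,"delta_pos":[0.06,0,0],"twist":[0,0,0]},{"fingers":-1,"delta_pos":[0,0,0],"twist":[0,0,0]},{"fingers":-1,"delta_pos":[0,0,0],"twist":[0,0,0]}]'
python3 favg.py
```

```text
time: 31.0
tool_pos: [0.5319, -0.3205, 0.1227]
tool_rot: [0.577, 0.409, 0.577, -0.409]
contact_force: [-0.3, -0.1, -3.2]
gripper_width: 0.346
time: 31.38
tool_pos: [0.5321, -0.3206, 0.1225]
tool_rot: [0.577, 0.409, 0.577, -0.409]
contact_force: [-0.7, 1.0, -0.3]
gripper_width: 0.349
t 31.775 z 0.12247 Fz 0.0 +- 0.28 [-1.3  0.2  0.3  0.4  0.7 -1.3  0.9  0.2] xy [ 0.5321 -0.3206]
```

Fz rose from about −2.3 N to 0, so the weight is on the fork at the original height. Release and retreat.

```bash
python3 -m inch '[{"fingers":0,"delta_pos":[0,0,0],"twist":[0,0,0]},{"fingers":0.6,"delta_pos":[0,0,0],"twist":[0,0,0]},{"fingers":1,"delta_pos":[0,0,0],"twist":[0,0,0]},{"fingers":1,"delta_pos":[0,0,0],"twist":[0,0,0]},{"fingers":1,"delta_pos":[0,0,0],"twist":[0,0,0]}]'
python3 -m inch '[{"fingers":1,"delta_pos":[0,0,0],"twist":[0,0,0]},{"fingers":1,"delta_pos":[0,0,0],"twist":[0,0,0]},{"fingers":1,"delta_pos":[-1,0,0],"twist":[0,0,0]},{"fingers":1,"delta_pos":[-3,0,0],"twist":[0,0,0]},{"fingers":1,"delta_pos":[-4,0,0],"twist":[0,0,0]}]'
python3 -m inch '[{"fingers":1,"delta_pos":[-4,0,0],"twist":[0,0,0]},{"fingers":1,"delta_pos":[0,-4,0],"twist":[0,0,0]},{"fingers":1,"delta_pos":[0,-4,0],"twist":[0,0,0]},{"fingers":1,"delta_pos":[0,-2,0],"twist":[0,0,0]},{"fingers":1,"delta_pos":[0,0,0],"twist":[0,0,0]}]'
python3 -m inch '[{"fingers":1,"delta_pos":[0,0,0],"twist":[0,0,0]},{"fingers":1,"delta_pos":[0,0,0],"twist":[0,0,0]},{"fingers":1,"delta_pos":[0,0,0],"twist":[0,0,0]},{"fingers":1,"delta_pos":[0,0,0],"twist":[0,0,0]}]'
python3 look.py z wrist scene top; python3 pads.py scene:z top:z
python3 - <<'E'
from h import *
for n in("top","wrist"):
    f=dict(np.load(f"/tmp/{n}_z.npz"));C=cloud(f);hsv=cv2.cvtColor(f["pixels"],cv2.COLOR_BGR2HSV)
    red=((hsv[...,0]<6)|(hsv[...,0]>174))&(hsv[...,1]>120)&(hsv[...,2]>50)
    X=C[red&(abs(C[...,2]-.176)<.006)&(abs(C[...,0]-.53)<.06)&(abs(C[...,1]+.32)<.06)]
    if len(X)>20: print(n,len(X),X[:,2].mean(),cv2.minAreaRect((X[:,:2]*1000).astype(np.float32)))
E
```

```text
time: 32.4
tool_pos: [0.5321, -0.3206, 0.1223]
tool_rot: [0.577, 0.409, 0.577, -0.409]
contact_force: [-1.0, -0.2, -0.2]
gripper_width: 0.997
time: 33.02
tool_pos: [0.5315, -0.3201, 0.2026]
tool_rot: [0.576, 0.409, 0.578, -0.409]
contact_force: [1.4, 0.6, 0.4]
gripper_width: 1.002
time: 33.65
tool_pos: [0.4372, -0.3542, 0.2429]
tool_rot: [0.577, 0.409, 0.576, -0.409]
contact_force: [0.9, 0.3, 0.4]
gripper_width: 1.001
time: 34.15
tool_pos: [0.438, -0.3535, 0.2421]
tool_rot: [0.577, 0.409, 0.577, -0.409]
contact_force: [-0.2, -0.5, -0.5]
gripper_width: 1.001
t 34.15 tcp [ 0.438  -0.3535  0.2421] F [-0.22 -0.47 -0.54] w 1.001 jaw yaw -70.6 x [-0.0001  0.0003 -1.    ]
scene
  z
  2969
  (1, 169, np.float64(47.51), 'rel bed', np.float64(6.36))
  (2, 157, np.float64(46.96), 'rel bed', np.float64(5.97))
  (3, 135, np.float64(47.31), 'rel bed', np.float64(6.24))
  (4, 145, np.float64(47.29), 'rel bed', np.float64(6.08))
top
  z
  3495
  (1, 166, np.float64(45.59), 'rel bed', np.float64(6.13))
  (2, 158, np.float64(45.19), 'rel bed', np.float64(5.67))
  (3, 174, np.float64(45.69), 'rel bed', np.float64(6.16))
  (4, 170, np.float64(45.37), 'rel bed', np.float64(5.91))
top 102 0.17533479808669344 ((532.8064575195312, -321.84906005859375), (28.799381256103516, 27.71718978881836), 17.482206344604492)
wrist 1486 0.17534250706944163 ((530.8365478515625, -321.5408935546875), (29.23002815246582, 29.59950828552246), 19.49797821044922)
```

View pics/scene_z.png

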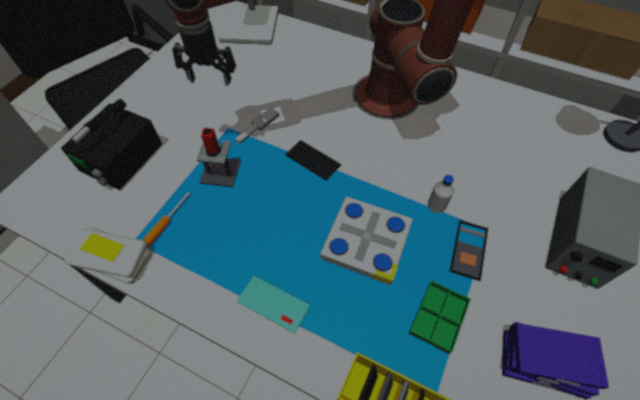

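View pics/wrist_z.png

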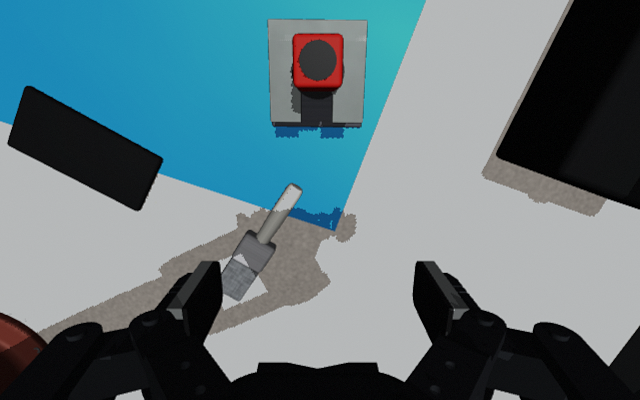

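The probe hangs upright in its fork (wrist 318,60), the gripper is clear, the pads are level within ~0.4 mm, and the bystanders are where they were. Handing in.

```bash
python3 -c "
from plant import manip
print(manip.job_done())"
```

```text
the job is handed in; nothing more can be done
None
```

The high pad was corner3, about 5.5 mm proud, and it is now level with the others. I handed the job in at about 34 s, inside the 72 s limit.

- **Touching:** I touched corners 1, 2, 3 and 4 in that order, at about 2 to 2.7 N each. Corner3 pushed back at a height where corners 2 and 4 gave no force. On corner1 the first force came only lower down, at the height of a level pad.
- **Pressing:** I pressed corner3 down in small steps, with the nose bottomed, until it was level. It sank at about 10 N, slightly under the 11 N stated. A sideways force of about 4 N built up on the tool while pressing, but the probe did not slip in the grip.
- **Pad heights:** The last wrist-camera depth view gave 46.1, 45.5, 46.1 and 45.9 mm for corners 1 to 4. The final top and scene views agree to within about 0.5 mm. Corner2 reads lowest in all three views, as it did before it was touched. I did not touch corner3 again after pressing; the levelness check is from camera depth.
- **Probe:** It hangs upright in its fork within about 1.5 mm of where it started, at its original height, and I let go. The gripper is open and clear of everything. By eye, nothing else on the bench moved; I did not measure the other objects.

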